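# Find the sound latching switch by feel and guard it

## Robot

A 6-joint arm with a two-finger parallel gripper is mounted at the origin on a cart in front of the work surface, level with it; the furniture and walls round the work are solid. World frame = base frame: x ahead of the robot, y to its left, z up, the work surface at z = 0. Lengths are in m, angles in rad, forces in N, time in s.
With the tool pointing down it reaches from about 0.3 to 0.95 m from the base axis. Payload 3.1 kg.
Tool frame: the origin (TCP) lies midway between the tips of the shut fingers; the grasp point (between the pads) lies 19 mm behind it; z points along the fingers, y is the line along which they close (so a half turn about z gives the same grasp; the last joint's range is limited). The gripper opens to 85 mm and grips with 20 to 120 N. Pads are 22 mm wide; open, the fingers measure 114 mm over their backs; the gripper's body (76 mm by 85 mm) begins 54 mm behind the grasp point. The pads swing forward as they close: fully open they stand 13 mm farther back than shut.
Start: joints at [1.17, 0.308, 1.634, -0, 1.2, -0.07], TCP at [0.203, 0.591, 0.231] pointing down, gripper open.
Joint ranges: [-3.06, 3.06], [-0.79, 1.96], [0.05, 2.63], [-1.19, 4.34], [0.05, 2.64], [-2.94, 2.94]. Speed limits (rad/s): [2.79, 2.79, 3.14, 3.14, 3.14, 3.14].

## Interface

Orientations are given as a 3x3 rotation matrix whose columns are the frame's x, y, z axes.
In Python, from rig import ctrl, read_camera, job, sensors gives the robot as it stands. Calls block until the motion is done:
- ctrl.move_ptp(position, orientation): joint-space move of the TCP to a pose.
- ctrl.move_linear(position, rotation=None, speed=0.15): straight line of the TCP; rotation=None keeps the orientation; speed is the mean speed in m/s.
- ctrl.movej(angles): joint-space move.
- ctrl.set_gripper(opening, effort=None): finger opening in m; effort is the grip in N (None keeps the last); returns when the fingers have stopped.
- ctrl.sleep(seconds).
- ctrl.inverse_kinematics(position, orientation): joint angles nearest the present ones, or None.
- read_camera(name): name is "scene" or "top" or "wrist"; returns a dict with "frame" (480x640x3 uint8, red, green, blue), "z_map" (480x640 float32, m along the optical axis (not along the pixel's ray), 0 where there is no reading), "camera_matrix" (3x3 intrinsics, pixels), "distortion" ([k1, k2, p1, p2, k3] as OpenCV has them; the pictures are not rectified), "position" and "attitude" of the camera in the world. Camera axes: x right, y down, z forward; pixel columns grow to the right and rows downward; lengths in m; the calibration is good to about 2 mm. A picture is of the moment at which its call begins.
A pose or a line that the arm cannot do raises ctrl.MotionError and nothing moves.
- job.job_done(): hands the job in; it is judged then, once.
Readings, each from a call of its own:
- sensors.get_clock(): time.
- sensors.get_q(): joint angles.
- sensors.get_joint_velocities(): joint speeds.
- sensors.get_joint_efforts(): joint torques, N m.
- sensors.get_ee_pos(): TCP position.
- sensors.get_eef_rot(): TCP orientation.
- sensors.get_contact_force(): force on the tool from outside, world axes, zero at the start.
- sensors.get_torque(): the same for the moment, N m.
- sensors.get_width(): finger opening in m.
- sensors.get_finger_force(): force on a finger pad.
Only numpy, scipy, OpenCV 4.12 (cv2) and the standard library are available. Lean on these libraries where they do the work, as an engineer would, in place of code of your own. Each camera call takes 0.05 s, during which the arm holds its last target. There are 200 camera calls.

## Task

Only one of the three identical pushbuttons in the switch test box is still sound: press them straight down, slowly and gently, until you feel one snap over and stay down by itself; a button that stays soft all the way to its stop and springs back is worn, so leave it. Then stand the loose guard collar over the sound button, flat on the plate round its bezel, with that button still down, without ever leaning hard on the box (15 N at most with the gripper, 35 N through the collar) and without disturbing the cup, timer, stapler or pen.

Things in the scene. Friction and masses are not known exactly. Their poses are not given: they have to be found in the camera images.
- test_box: switch test box, fixed to the worktop: a grey enclosure with an aluminium top plate, 100 (x) x 284 (y) x 30 mm high, three identical pushbuttons in a row along its y axis, 85 mm apart. Origin at the centre of its underside; z up. It is delicate: it takes at most 15 N from the robot, and 35 N from the collar as that is set down.
- seat_1 (a point): point on the top plate (30 mm above the worktop) on the axis of the first pushbutton, at the +y end of the box. Each pushbutton has a fixed round steel bezel, 34 mm across and 8 mm high over the plate (upper 2 mm tapered to 29 mm), and a flat round black cap, 24 mm across, on a stem. With the plunger up the cap's top is somewhere from 50.5 to 57.5 mm above the worktop (20.5 to 27.5 mm above this point), different for each pushbutton and not measured.
- seat_2 (a point): the same point of the middle pushbutton
- seat_3 (a point): the same point of the third pushbutton, at the -y end of the box
- switch_1 (a joint): plunger of the first pushbutton, moving straight down: its reading is 0 with the plunger fully up and grows as it is pressed, to about 0.007 m at the bottom stop (a rubber one).
- switch_2 (a joint): plunger of the middle pushbutton, as switch_1. Sound switch: the force climbs to a peak of about 5 N (4.5 to 6) at 2 to 3 mm, then breaks over, falling to nothing by about 5 mm; from there the plunger drops to the bottom and stays there by itself when let go (let go before that, it springs back).
- switch_3 (a joint): plunger of the third pushbutton, as switch_1. Worn switch: the force climbs evenly from 1 N (to about 2.5 N on one, about 4 N on the other) up to the stop with no drop, and it springs right back. Exactly one of the three is sound; which one changes from start to start and cannot be seen.
- guard: loose guard collar: a plain aluminium ring, 51 mm outside, 39 mm inside, 28 mm high, 50 to 85 g, standing on the worktop to the right of the box, axis upright. Origin at the centre of its underside. It goes over a bezel (2.5 mm play all round) and then stands on the top plate, round the pressed cap.
- cup: bystander: closed specimen cup with a yellow lid, 61 mm across, 67 mm high, left of the box. Origin at the centre of its underside
- timer: bystander: small bench timer, 60 x 62 x 17 mm, behind and right of the box. Origin at the centre of its underside
- stapler: bystander: black stapler, 128 x 34 x 49 mm, right of the collar. Origin at the centre of its underside
- pen: bystander: blue click pen, 145 mm long, lying in front of the box near the edge of the worktop. Origin at the centre of its underside
Things that resemble listed ones, but are neither listed nor needed, are in the scene too. Several things have the shape of the guard; the one meant has the colours described above.

How it is judged:
On the way:
1. the sound pushbutton has snapped over and stays down by itself, the fingers off the box, the two others up (((value of joint switch_1 above 0.0055 m and value of joint each of switch_2, switch_3 below 0.0015 m) or (value of joint switch_2 above 0.0055 m and value of joint each of switch_1, switch_3 below 0.0015 m) or (value of joint switch_3 above 0.0055 m and value of joint each of switch_1, switch_2 below 0.0015 m)) and contact force between the fingers and test_box below 0.3 N), for 0.3 s.
At the end, for the whole second after the job is handed in: The sound pushbutton is down by itself (its joint above 5.5 mm), the two others are up (below 1.5 mm), and the guard collar stands at rest round the sound one's bezel: origin within 4 mm of its seat point sideways and 3 mm in height, tilted less than 0.05 rad ((((value of joint switch_1 above 0.0055 m and value of joint each of switch_2, switch_3 below 0.0015 m) and (horizontal distance between guard and seat_1 below 0.004 m and z of guard in the frame of seat_1 between -0.003 and 0.003 m)) or ((value of joint switch_2 above 0.0055 m and value of joint each of switch_1, switch_3 below 0.0015 m) and (horizontal distance between guard and seat_2 below 0.004 m and z of guard in the frame of seat_2 between -0.003 and 0.003 m)) or ((value of joint switch_3 above 0.0055 m and value of joint each of switch_1, switch_2 below 0.0015 m) and (horizontal distance between guard and seat_3 below 0.004 m and z of guard in the frame of seat_3 between -0.003 and 0.003 m))) and angle between guard's own z axis and vertical below 0.05 rad and linear speed of guard below 0.01 m/s); the robot touches nothing.
It fails at once if the robot presses on the test box with more than 15 N (contact force between any of the fingers, the arm and test_box above 15 N).
It fails at once if the collar is forced onto the test box with more than 35 N (contact force between guard and test_box above 35 N).
It fails at once if the cup, timer, stapler or pen is displaced by more than 20 mm (distance of any of cup, timer, stapler, pen from where it was at the start of the episode above 0.02 m).
It also fails if it takes over 67 s, if anything falls off the work surface, if the arm or the gripper's body presses on something with over 40 N, if the wrist force passes 120 N, or if a joint passes its speed limit or range.

## Working session

There is one attempt and no reset: what is moved stays moved. The work goes in short steps, each a Python script; the robot and the scene stay as the last script left them, time stands still between calls to the robot, and variables do not carry over. Pictures are saved under pics/ and viewed, at most 10 in all, crops included, and the job is handed in when it is done.

```bash
ls; mkdir -p pics; python3 - <<'E'
from rig import read_camera,sensors
import cv2,numpy as np
ims=[]
for n in("scene","top"):
    c=read_camera(n); cv2.imwrite(f"pics/{n}0.png",c["frame"][:,:,::-1]); np.savez(f"pics/{n}0.npz",**c)
    print(n,c["position"],c["attitude"],c["camera_matrix"],c["distortion"],(c["z_map"]>0).mean())
print(sensors.get_clock())
E
```

```text
pics
scene [-0.13967752 -0.50697457  0.78216365] [[ 0.49216818 -0.6267044   0.60416229]
 [-0.87034843 -0.34131111  0.35496527]
 [-0.016251   -0.70053431 -0.71343366]] [[467.00516051   0.         315.90480019]
 [  0.         467.00516051 238.51990171]
 [  0.           0.           1.        ]] [-0.1129977  0.         0.         0.         0.       ] 0.9961263020833333
top [ 0.36302769 -0.15976351  1.28664216] [[-0.01671506 -0.99646835  0.08228877]
 [-0.99979347  0.01570574 -0.01289773]
 [ 0.01155977 -0.08248736 -0.99652507]] [[463.57151724   0.         319.21119027]
 [  0.         463.57151724 241.74330275]
 [  0.           0.           1.        ]] [-0.05171815  0.          0.          0.          0.        ] 0.9959505208333334
0.1
```

View pics/top0.png

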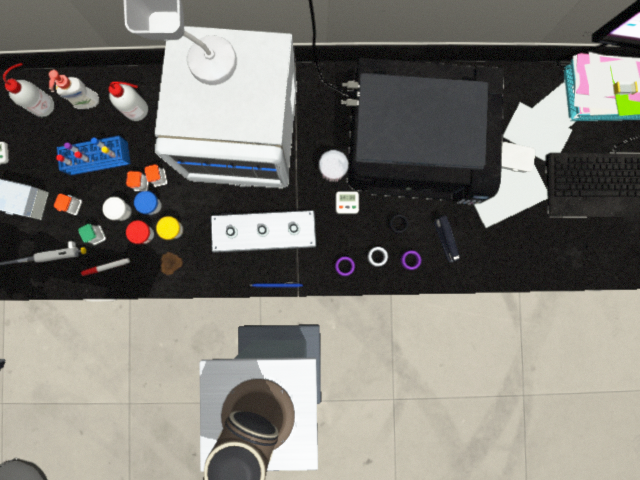

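View pics/scene0.png

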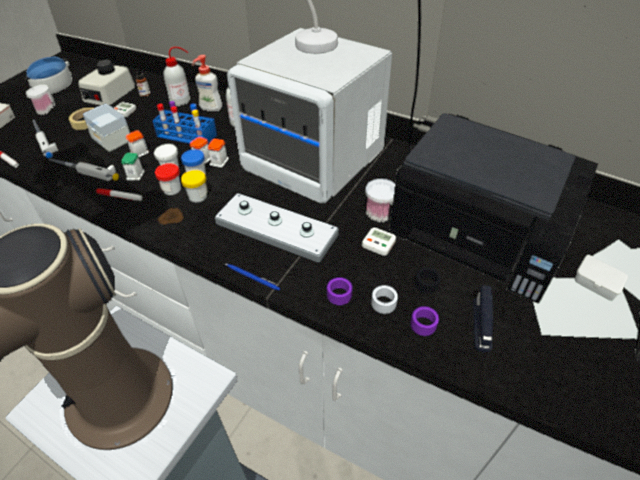

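The top view shows the box centred at about (262,231), with buttons at (231,231), (262,230) and (293,228). The aluminium collar is at (377,256), with purple lookalikes at (345,266) and (411,260) and a black one at (398,223). The cup is at (169,228), timer at (347,202), stapler at (447,237) and pen at (276,285). The scene view agrees.

```bash
cat > h.py <<'E'
import numpy as np,cv2
def rays(c,px):
    px=np.asarray(px,float).reshape(-1,1,2)
    u=cv2.undistortPoints(px,c["camera_matrix"],c["distortion"]).reshape(-1,2)
    return np.c_[u,np.ones(len(u))]@np.asarray(c["attitude"]).T
def onplane(c,px,z):
    d=rays(c,px); p=np.asarray(c["position"]); return p+d*((z-p[2])/d[:,2])[:,None]
def R(yaw): # tool down, tool y axis along (cos,sin)(yaw)
    y=np.array([np.cos(yaw),np.sin(yaw),0]);z=np.array([0,0,-1.]);return np.c_[np.cross(y,z),y,z]
E
python3 - <<'E'
from h import *
c=dict(np.load("pics/top0.npz")); f=c["frame"]
m=(f.min(2)>150).astype(np.uint8)
def blob(x0,y0,x1,y1,mm=m):
    r=np.zeros_like(mm); r[y0:y1,x0:x1]=mm[y0:y1,x0:x1]
    k=max(cv2.findContours(r,cv2.RETR_EXTERNAL,cv2.CHAIN_APPROX_NONE)[0],key=cv2.contourArea); return k
k=blob(195,195,325,265); r=cv2.boxPoints(cv2.minAreaRect(k)); w=onplane(c,r,.03); print("box",w.round(4),w.mean(0))
k=blob(360,240,392,275); (u,v),rad=cv2.minEnclosingCircle(k); print("guard",u,v,rad,onplane(c,[[u,v]],.028))
for n,p,z in[("buttons",[[231,231],[262,230],[293,228]],.045),("others",[[345,266],[411,260],[398,223],[169,228],[347,202],[447,237],[276,285],[170,185],[290,187]],.02)]: print(n,onplane(c,p,z).round(3))
from rig import sensors,ctrl
print(sensors.get_ee_pos(),sensors.get_eef_rot().round(3) if hasattr(sensors.get_eef_rot(),'round') else sensors.get_eef_rot(),sensors.get_contact_force(),sensors.get_width(),sensors.get_clock())
from rig import read_camera
w=read_camera("wrist");p=np.array(sensors.get_ee_pos());T=np.array(sensors.get_eef_rot())
print("cam in tool",T.T@(w["position"]-p),(T.T@w["attitude"]).round(3),w["camera_matrix"][0,0])
E
```

```text
box [[ 0.5428  0.1205  0.03  ]
 [ 0.5529 -0.1603  0.03  ]
 [ 0.4562 -0.1637  0.03  ]
 [ 0.4462  0.1153  0.03  ]] [ 0.49954576 -0.02206133  0.03      ]
guard 377.6228942871094 256.1424560546875 9.446535110473633 [[ 0.42510254 -0.33449564  0.028     ]]
buttons [[ 0.498  0.061  0.045]
 [ 0.5   -0.022  0.045]
 [ 0.504 -0.106  0.045]]
others [[ 0.4   -0.246  0.02 ]
 [ 0.413 -0.427  0.02 ]
 [ 0.516 -0.395  0.02 ]
 [ 0.512  0.237  0.02 ]
 [ 0.577 -0.255  0.02 ]
 [ 0.475 -0.53   0.02 ]
 [ 0.351 -0.057  0.02 ]
 [ 0.632  0.236  0.02 ]
 [ 0.621 -0.098  0.02 ]]
[0.20272446 0.59038559 0.23011604] [[-0.946  0.325 -0.001]
 [ 0.325  0.946 -0.002]
 [ 0.    -0.002 -1.   ]] [-0.78726872 -0.92985812  0.78842657] 0.08554363581072684 0.1
cam in tool [ 0.07924073  0.0002101  -0.14289989] [[ 0.001 -0.952 -0.308]
 [ 1.     0.001 -0.001]
 [ 0.001 -0.308  0.952]] 333.15972583917915
```

```bash
python3 - <<'E'
from h import *
from rig import *
yaw=np.pi/2+.036
ctrl.move_ptp([.47,-.022,.2],R(yaw))
ctrl.set_gripper(0.0,30)
print(sensors.get_clock(),sensors.get_ee_pos(),sensors.get_contact_force())
w=read_camera("wrist"); np.savez("pics/w1.npz",**w); cv2.imwrite("pics/w1.png",w["frame"][:,:,::-1])
E
```

```text
3.3 [ 0.46998689 -0.02202569  0.19999471] [-0.03380239 -0.0943394   0.55901704]
```

View pics/w1.png

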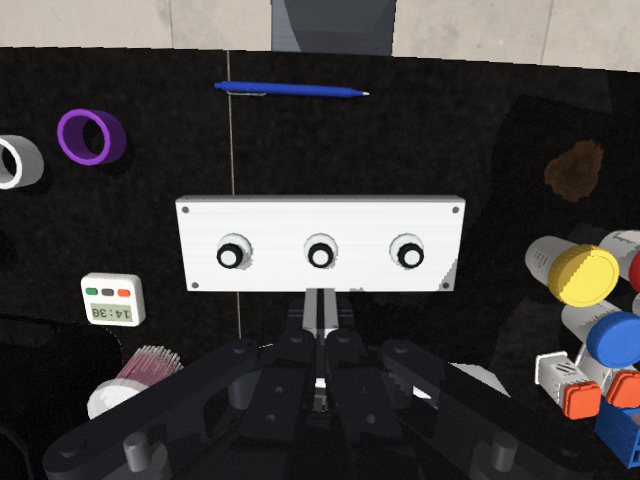

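Wrist view: caps at about (231,256), (320,257) and (410,257), with the plate's corner screws at (185,210), (456,210), (196,285) and (446,285). The screws lie in the plate plane, so I'll use them to find the box pose.

```bash
python3 - <<'E'
from h import *
c=dict(np.load("pics/w1.npz")); g=cv2.cvtColor(c["frame"],cv2.COLOR_RGB2GRAY).astype(float)
P=[]
for u,v in[(185,210),(456,210),(446,285),(196,285)]:
    s=g[v-6:v+7,u-6:u+7]; 
    w=np.clip(np.median(s)-25-s,0,None); yy,xx=np.mgrid[v-6:v+7,u-6:u+7]
    w[np.hypot(yy-v,xx-u)>5]=0
    P.append([(w*xx).sum()/w.sum(),(w*yy).sum()/w.sum()])
W=onplane(c,P,.03); print(np.round(P,1),W.round(4)); ctr=W.mean(0); d=(W[1]-W[0]+W[2]-W[3])[:2]; d/=np.linalg.norm(d)
print("ctr",ctr,"d",d,[np.linalg.norm(W[i]-W[(i+1)%4]).round(4) for i in range(4)])
for s in(1,0,-1): print("seat",(ctr[:2]+.085*s*d).round(4))
n=np.array([-d[1],d[0]])
# caps (black)
m=(g<60).astype(np.uint8); m[:225]=0;m[275:]=0
nn,_,st,ce=cv2.connectedComponentsWithStats(m)
for i in range(1,nn):
    if 150<st[i,4]<2000 and 200<ce[i][0]<440:
        k=cv2.findContours((_==i).astype(np.uint8),cv2.RETR_EXTERNAL,cv2.CHAIN_APPROX_NONE)[0][0]; (u,v),(a,b),t=cv2.fitEllipse(k)
        print("cap",u,v,a,b,[ (onplane(c,[[u,v]],z)[0,:2]).round(4) for z in(.050,.055)])
for p in [(320,215),(270,245),(365,245)]: 
    print("plate z",(np.asarray(c["position"])+rays(c,[p])[0]*c["z_map"][p[1],p[0]])[2])
x,y=231,256; z=c["z_map"]; 
for u,v in[(231,256),(320,257),(410,257)]: print("cap z",[(np.asarray(c["position"])+rays(c,[(u+i,v+j)])[0]*z[v+j,u+i])[2].round(4) for i,j in((0,0),(3,0),(-3,0),(0,3))])
E
```

```text
[[185.  209.4]
 [455.1 209.5]
 [445.4 285.1]
 [194.8 284.9]] [[ 0.4659 -0.1523  0.03  ]
 [ 0.4564  0.1082  0.03  ]
 [ 0.5365  0.111   0.03  ]
 [ 0.5459 -0.1491  0.03  ]]
ctr [ 0.50117685 -0.02054617  0.03      ] d [-0.03638982  0.99933767] [np.float64(0.2607), np.float64(0.0801), np.float64(0.2603), np.float64(0.08)]
seat [0.4981 0.0644]
seat [ 0.5012 -0.0205]
seat [ 0.5043 -0.1055]
cap 320.1793212890625 255.07667541503906 23.307802200317383 23.969635009765625 [array([ 0.5005, -0.0204]), array([ 0.4986, -0.0205])]
cap 410.2059326171875 255.28759765625 23.59075355529785 24.450044631958008 [array([0.4976, 0.0642]), array([0.4958, 0.0627])]
cap 229.56329345703125 255.5778350830078 23.33042335510254 24.654125213623047 [array([ 0.5042, -0.1057]), array([ 0.5023, -0.1043])]
plate z 0.030416019876514433
plate z 0.029680706665826395
plate z 0.02993275120658495
cap z [np.float64(0.0561), np.float64(0.0547), np.float64(0.056), np.float64(0.057)]
cap z [np.float64(0.0545), np.float64(0.0543), np.float64(0.0547), np.float64(0.0543)]
cap z [np.float64(0.0539), np.float64(0.0541), np.float64(0.0551), np.float64(0.0547)]
```

```bash
cat > press.py <<'E'
from h import *
from rig import *
def fz(n=4):
    a=[]
    for i in range(n):
        a.append(sensors.get_contact_force()[2])
        if i<n-1: ctrl.sleep(.01)
    return np.mean(a)
def press(x,y,rot):
    ctrl.move_linear([x,y,.066],rot,speed=.15); ctrl.sleep(.1)
    f0=fz(8); ctrl.move_linear([x,y,.0585],speed=.05)
    z=.0585; zc=None; log=[]
    while z>.0436:
        z-=.0005; ctrl.move_linear([x,y,z],speed=.02); f=fz()-f0
        log.append((round(z*1e3,1),round(sensors.get_ee_pos()[2]*1e3,2),round(f,2)))
        if zc is None and f>.9: zc=z
        if f>8 or (zc and zc-z>.0058): break
    ctrl.move_linear([x,y,.066],speed=.1)
    peak=max(l[2] for l in log); return log,peak,log[-1][2]
E
python3 - <<'E'
from press import *
rot=R(np.pi/2+.0364)
print([round(sensors.get_contact_force()[2],2) for _ in range(5)])
ctrl.move_linear([.5012,-.0205,.1],rot,speed=.2)
l,p,e=press(.5012,-.0205,rot)
print(*l,p,e,sensors.get_clock())
E
```

```text
[np.float64(-0.41), np.float64(-0.41), np.float64(-0.41), np.float64(-0.41), np.float64(-0.41)]
(58.0, np.float64(57.98), np.float64(0.3)) (57.5, np.float64(57.49), np.float64(-0.18)) (57.0, np.float64(56.99), np.float64(-0.29)) (56.5, np.float64(56.46), np.float64(-0.43)) (56.0, np.float64(55.96), np.float64(-0.16)) (55.5, np.float64(55.47), np.float64(0.07)) (55.0, np.float64(54.97), np.float64(-0.11)) (54.5, np.float64(54.47), np.float64(-0.2)) (54.0, np.float64(53.97), np.float64(-0.13)) (53.5, np.float64(53.47), np.float64(-0.18)) (53.0, np.float64(53.12), np.float64(0.97)) (52.5, np.float64(52.58), np.float64(0.91)) (52.0, np.float64(52.14), np.float64(2.75)) (51.5, np.float64(51.63), np.float64(3.31)) (51.0, np.float64(51.14), np.float64(4.62)) (50.5, np.float64(50.63), np.float64(5.13)) (50.0, np.float64(50.11), np.float64(4.72)) (49.5, np.float64(49.43), np.float64(3.37)) (49.0, np.float64(48.66), np.float64(0.81)) (48.5, np.float64(48.06), np.float64(-0.09)) (48.0, np.float64(47.9), np.float64(-0.45)) (47.5, np.float64(47.5), np.float64(0.15)) (47.0, np.float64(46.98), np.float64(-0.19)) 5.13 -0.19 11.525
```

The middle button is the sound one: the force peaked at 5.1 N and dropped to 0. Now I'll locate the collar from close up.

```bash
python3 - <<'E'
from h import *
from rig import *
rot=R(np.pi/2+.0364)
ctrl.move_linear([.5,-.0205,.14],speed=.2)
w=read_camera("wrist"); z=w["z_map"]; P=np.asarray(w["position"])
# cap depth
pc=np.array([.5012,-.0205,.047]); q,_=cv2.projectPoints(pc[None],*(lambda A:(cv2.Rodrigues(A)[0],-A@P))(np.asarray(w["attitude"]).T),w["camera_matrix"],w["distortion"])
u,v=q.ravel().round().astype(int); print("cap px",u,v,"z",[(P+rays(w,[(u+i,v+j)])[0]*z[v+j,u+i])[2].round(4) for i in(-2,0,2) for j in (-2,0,2)])
ctrl.move_ptp([.395,-.3345,.2],rot)
ctrl.set_gripper(.068,30)
w=read_camera("wrist"); np.savez("pics/w2.npz",**w); cv2.imwrite("pics/w2.png",w["frame"][:,:,::-1])
print(sensors.get_clock())
E
```

```text
cap px 319 246 z [np.float64(0.0479), np.float64(0.0476), np.float64(0.0473), np.float64(0.0483), np.float64(0.0479), np.float64(0.0486), np.float64(0.0489), np.float64(0.0481), np.float64(0.0486)]
14.0667
```

View pics/w2.png

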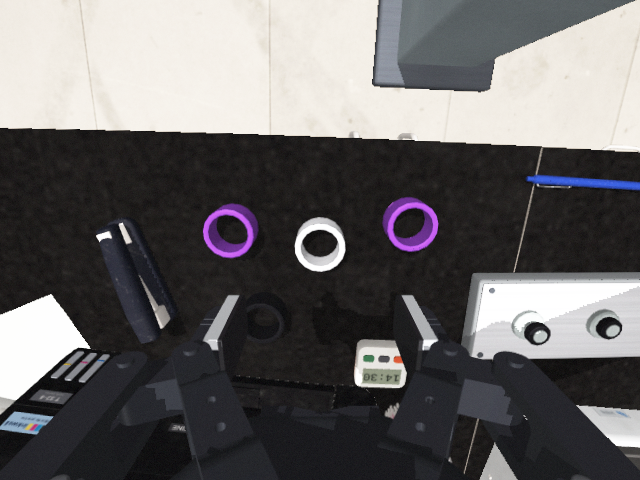

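The collar is the white ring at about (320,244), between the purple ones at (231,231) and (411,225).

```bash
python3 - <<'E'
from h import *
from scipy.optimize import least_squares
c=dict(np.load("pics/w2.npz")); f=c["frame"]
m=(f.min(2)>70).astype(np.uint8); r=np.zeros_like(m); r[205:285,280:362]=m[205:285,280:362]
k=max(cv2.findContours(r,cv2.RETR_EXTERNAL,cv2.CHAIN_APPROX_NONE)[0],key=cv2.contourArea)[:,0]
print(k.min(0),k.max(0))
def fit(px,z,rad=None):
    W=onplane(c,px,z)[:,:2]
    s=least_squares(lambda p:np.hypot(*(W-p[:2]).T)-p[2],[*W.mean(0),.0255],loss="soft_l1",f_scale=.0005); return s.x.round(4),np.abs(s.fun).mean().round(5)
print("outer far",fit(k[k[:,1]>248],.028))
print("near base",fit(k[k[:,1]<230],0))
# top-rim: bright
g=f.min(2); print("rim/wall/in",g[270-3:273,320],g[218:235,320])
E
```

```text
[294 217] [345 271]
outer far (array([ 0.4259, -0.3334,  0.0252]), np.float64(0.00025))
near base (array([ 0.4264, -0.3335,  0.0252]), np.float64(0.00026))
rim/wall/in [255 255 255 253 186  30] [191 200 205 205 204 196 254 255 255 255 254 212  16  22  17  13  22]
```

```bash
python3 - <<'E'
from h import *
from rig import *
rot=R(np.pi/2+.0364); x,y=.4261,-.3335
ctrl.move_linear([x,y,.06],rot,speed=.2); ctrl.move_linear([x,y,.004],speed=.08)
print("f",sensors.get_contact_force())
ctrl.set_gripper(.04,30); print("w",sensors.get_width(),sensors.get_finger_force(),sensors.get_ee_pos())
ctrl.move_linear([x,y,.11],speed=.15); print("w",sensors.get_width())
ctrl.move_linear([.5012,-.0205,.11],rot,speed=.2); ctrl.sleep(.2)
print("f",sensors.get_contact_force(),sensors.get_clock(),sensors.get_ee_pos())
w=read_camera("wrist"); np.savez("pics/w3.npz",**w); cv2.imwrite("pics/w3.png",w["frame"][:,:,::-1])
E
```

```text
f [ 0.75919012 -0.58065608 -0.67858778]
w 0.04932189448627799 31.4636498875916 [ 0.42681175 -0.33414253  0.00486431]
w 0.04927986163176226
f [ 0.99166788 -0.28537235 -1.00938551] 18.9 [ 0.50111884 -0.02112682  0.1099853 ]
```

View pics/w3.png

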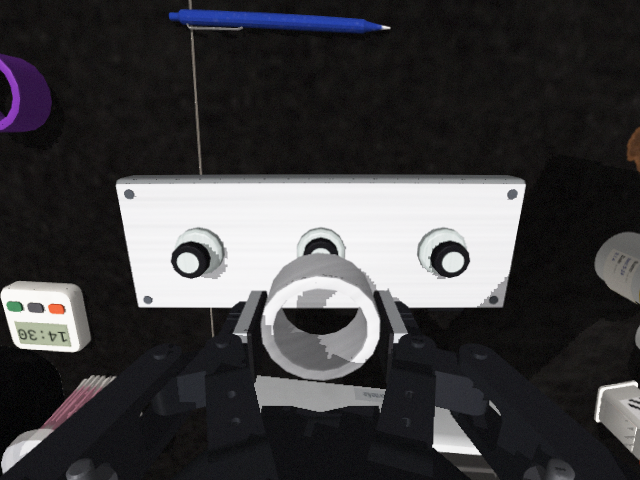

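The collar is held in the fingers, with its top rim centred at about (321,327). The middle cap at (321,247) is low, and the outer two are up. Next I'll measure the ring's offset from the seat.

```bash
python3 - <<'E'
from h import *
from scipy.optimize import least_squares
c=dict(np.load("pics/w3.npz")); g=cv2.GaussianBlur(c["frame"].min(2),(3,3),0).astype(float)
cy,cx=327,321; In=[];Out=[]
for a in np.arange(0,360,3):
    d=np.array([np.cos(np.radians(a)),np.sin(np.radians(a))]); rr=np.arange(30,75,.25)
    p=np.array([cx,cy])+rr[:,None]*d; v=cv2.remap(g.astype(np.float32),p[:,0].astype(np.float32)[None],p[:,1].astype(np.float32)[None],1)[0]
    b=v>228
    if not b.any(): continue
    i=np.argmax(b); j=i+np.argmax(~b[i:])
    if 3<(j-i)*.25<22: In.append(p[i]);Out.append(p[j])
for n,P,rad in(("in",In,.0195),("out",Out,.0255)):
    P=np.array(P)
    for z in(.132,.134,.136):
        W=onplane(c,P,z)[:,:2]; s=least_squares(lambda p:np.hypot(*(W-p[:2]).T)-p[2],[.5,-.02,rad],loss="soft_l1",f_scale=.0004)
        print(n,len(P),z,s.x.round(4),np.abs(s.fun).mean().round(5))
P=[]
for u,v in[(129,194),(512,194),(493,299),(148,299)]:
    s=g[v-8:v+9,u-8:u+9]; w=np.clip(np.median(s)-25-s,0,None); yy,xx=np.mgrid[v-8:v+9,u-8:u+9]; w[np.hypot(yy-v,xx-u)>7]=0
    P.append([(w*xx).sum()/w.sum(),(w*yy).sum()/w.sum()])
W=onplane(c,P,.03); print(W.round(4),W.mean(0))
E
```

```text
in 68 0.132 [ 0.5018 -0.0209  0.0203] 0.00109
in 68 0.134 [ 0.5005 -0.021   0.02  ] 0.00107
in 68 0.136 [ 0.4992 -0.021   0.0196] 0.00105
out 68 0.132 [ 0.5009 -0.0207  0.0243] 0.0005
out 68 0.134 [ 0.4996 -0.0208  0.0239] 0.0005
out 68 0.136 [ 0.4983 -0.0208  0.0235] 0.00049
[[ 0.4658 -0.1525  0.03  ]
 [ 0.4564  0.1084  0.03  ]
 [ 0.5365  0.1113  0.03  ]
 [ 0.546  -0.1495  0.03  ]] [ 0.50118069 -0.02059685  0.03      ]
```

```bash
python3 - <<'E'
from h import *
from rig import *
x,y=.5017,-.0204
ctrl.move_linear([x,y,.07],speed=.1); ctrl.move_linear([x,y,.046],speed=.05); ctrl.sleep(.15)
F=lambda:np.mean([(ctrl.sleep(.01),np.array(sensors.get_contact_force()))[1] for _ in range(5)],0)
f0=F(); z=.046
while z>.0325:
    z-=.0005; ctrl.move_linear([x,y,z],speed=.02); d=F()-f0
    if z<.044: print(round(z*1e3,1),(np.array(sensors.get_ee_pos())*1e3).round(1),d.round(1))
    if d[2]>3 or np.hypot(d[0],d[1])>5: break
print(sensors.get_clock())
E
```

```text
43.5 [501.6 -20.4  43.5] [-0.1  0.4  0.2]
43.0 [501.6 -20.4  43. ] [0.1 0.  0.1]
42.5 [501.6 -20.4  42.4] [-0.2  0.1  0. ]
42.0 [501.7 -20.4  42. ] [ 0.1 -0.3 -0.1]
41.5 [501.7 -20.4  41.5] [-0.1 -0.1 -0.2]
41.0 [501.7 -20.4  41. ] [-0.2  0.  -0.1]
40.5 [501.7 -20.4  40.5] [ 0.  -0.1  0.2]
40.0 [501.7 -20.4  40. ] [-0.2 -0.2 -0.2]
39.5 [501.7 -20.4  39.5] [-0.2 -0.4 -0.2]
39.0 [501.7 -20.4  39. ] [-0.3 -0.3  0.1]
38.5 [501.7 -20.4  38.5] [0.2 0.1 0.2]
38.0 [501.7 -20.4  38. ] [-0.2  0.3  0. ]
37.5 [501.7 -20.4  37.5] [-0.2  0.5 -0. ]
37.0 [501.7 -20.4  37. ] [-0.3  0.2 -0.2]
36.5 [501.7 -20.4  36.5] [-0.7  0.2  0.3]
36.0 [501.7 -20.4  36. ] [-0.1  0.  -0.5]
35.5 [501.7 -20.4  35.5] [-0.5 -0.4 -0. ]
35.0 [501.6 -20.4  35. ] [-0.4 -0.4 -0. ]
34.5 [501.7 -20.4  34.8] [-1.7  0.3  4.9]
27.0333
```

The collar is seated on the plate, at the expected height. Releasing it and checking.

```bash
python3 - <<'E'
from h import *
from rig import *
ctrl.set_gripper(.066,20)
ctrl.move_linear([.5017,-.0204,.1],speed=.08); ctrl.move_linear([.47,-.022,.2],speed=.2)
print(sensors.get_clock())
w=read_camera("wrist"); np.savez("pics/w4.npz",**w); cv2.imwrite("pics/w4.png",cv2.resize(w["frame"][180:310,160:480,::-1],None,fx=2.5,fy=2.5))
E
```

```text
28.9833
```

View pics/w4.png

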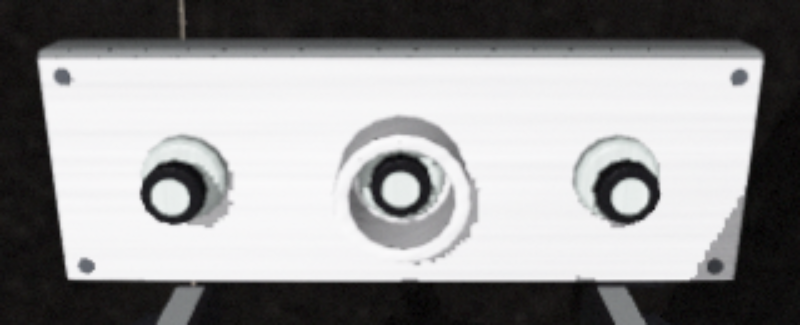

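The collar stands flat round the middle bezel, with its rim at about (403,190) in the crop. The middle cap is low inside it, and the outer two caps are up.

```bash
python3 - <<'E'
from h import *
from rig import *
c=dict(np.load("pics/w4.npz")); z=c["z_map"]
H=lambda u,v:np.median([(c["position"]+rays(c,[(u+i,v+j)])[0]*z[v+j,u+i])[2] for i in(-1,0,1) for j in(-1,0,1)])
cap=H(320,256); print("cap",cap,"rim L,R,far",[H(u,v).round(4) for u,v in((298,258),(345,258),(321,280))])
if cap<.0505: job.job_done(); print("done",sensors.get_clock())
E
```

```text
cap 0.047492653910922666 rim L,R,far [np.float64(0.0579), np.float64(0.0581), np.float64(0.0574)]
the job is handed in; nothing more can be done
the job is handed in; nothing more can be done
```

The middle pushbutton was the sound one: it is snapped down, and the guard collar stands flat on the plate round its bezel (rim measured level at about 58 mm). I never touched the other two buttons. The job was handed in at about 29 s; the interface confirmed the hand-in but gave no verdict.

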